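# Gather the seasonings into their colour-coded caddy

### The arm

A 6-joint arm with a two-finger parallel gripper is mounted at the origin on a cart in front of the work surface, level with it; the furniture and walls round the work are solid. World frame = base frame: x ahead of the robot, y to its left, z up, the work surface at z = 0. Lengths are in m, angles in degrees, forces in N, time in s.
With the tool pointing down it reaches from about 0.4 to 0.925 m from the base axis. Payload 3.4 kg.
Tool frame: the origin (TCP) lies midway between the tips of the shut fingers; the grasp point (between the pads) lies 19 mm behind it; z points along the fingers, y is the line along which they close (so a half turn about z gives the same grasp; the last joint's range is limited). The gripper opens to 85 mm and grips with 20 to 120 N. Pads are 22 mm wide; open, the fingers measure 114 mm over their backs; the gripper's body (76 mm by 85 mm) begins 54 mm behind the grasp point. The pads swing forward as they close: fully open they stand 13 mm farther back than shut.
Start: joints at [59.502, 17.578, 86.31, -0, 76.112, -4.211], TCP at [0.255, 0.516, 0.231] pointing down, gripper open.
Joint ranges: [-179.03, 179.03], [-60, 130.46], [8.19, 133.38], [-81.62, 261.62], [5.75, 156.47], [-153.77, 153.77]. Speed limits (degrees/s): [147.25, 147.25, 180, 180, 180, 180].

### API

Orientations are given as a 3x3 rotation matrix whose columns are the frame's x, y, z axes.
In Python, from rig import r, optics, order, nets gives the robot as it stands.
- The arm moves only by the tool play_rows, never from a script. Its argument "commands" is a list of rows, each a list of 7 numbers: the turn, a rotation vector about the tool's x, y, z in rad, then the shift along the tool's x, y, z in mm, then the finger opening in mm, from 0 to 85.4. A call has exactly 10 rows; each row shifts and turns the commanded pose from where the row before left it, along the tool's axes as they then stand; what a row does not reach is not made up. A row lasts 1/12 s, in which the tool goes at most 41.7 mm and 7.16 degrees, less where a joint would pass 70% of its speed; a pose out of reach is approached as far as the arm can. A call with a gripper value outside its range is refused whole. The fingers move at their own pace and stop on an object; "grip_force" is the grip in N (left out, the last holds). Time passes only in rows, so rows that do not move let the fingers close, or fill a call up. It gives the time, the measured TCP pose, the force, the opening and the grip force at its end, in the units of the state.
- r.state(): the state, without advancing time (a new reading comes with each control period).
- optics.get_image(name): name is "side" or "top"; returns the picture (400x640x3 uint8, red, green, blue); there is no depth.
- optics.camera_model(name): a dict with "vfov" (degrees; the focal length in pixels is half the picture's height over the tangent of half this angle, whatever the lens; pixels are square), "cx", "cy" (the principal point, pixels), "eye" and "rotation" of the camera in the world. Camera axes: x right, y down, z forward; pixel columns grow to the right and rows downward; lengths in m; the calibration is good to about 2 mm. A picture is of the moment at which its call begins. camera_model takes no time and is no camera call.
- order.hand_in(): hands the job in; it is judged then, once.
Trained networks look in the newest picture that a camera, given by its name, has taken for a name from the list of things; names that differ only in an ending like _2 or _b are one class to them, and where a whole thing is asked for, a point or a joint stands for the part that bears it (a point fixed in the world has none). Each returns a list of dicts, best first, with "score" (0 to 1); they miss things now and then, are a little off and sometimes report something else, mostly with a low value. They report only what shows in the picture. A call takes as long as a camera call. They do not tell look-alikes from the thing itself.
- nets.silhouettes(camera, target): "region" (400x640 bool, what is visible of it) and "extent" ([left, top, right, bottom] in pixels, round what is visible of it).
The state is a dict: "time_s": time; "joint_positions": joint angles; "qd": joint speeds; "tau": joint torques, N m; "tcp_pos": TCP position; "tool_rot": TCP orientation; "wrist_force": force on the tool from outside, world axes, zero at the start; "ft_torque": the same for the moment, N m; "gripper_width": opening from 0.0 (shut) to 1.0 (fully open); "grip_force": force on a finger pad.
Only numpy, scipy, OpenCV 4.12 (cv2) and the standard library are available. Lean on these libraries where they do the work, as an engineer would, in place of code of your own. Each camera call takes 0.05 s, during which the arm holds its last target. There are 200 camera calls.

### The job

Put the three loose seasonings back into the wooden caddy, each standing upright in its own holder: the red-capped spice jar in the red cup, the black-capped spice jar in the black cup and the brown pepper mill in the yellow cup. Set them down on the floor of the cup rather than dropping them in. The wide red-lidded glass jar and the low red-lidded pot do not belong in the caddy: leave them, and all the other groceries, where they stand.

Things in the scene. Friction and masses are not known exactly. Their poses are not given: they have to be found in the camera images.
- spice_red: loose spice jar with a red cap and a brown and white label: slim upright cylinder, 45 diameter, 106 high (cap: the top 20). 0.11 kg. Sizes here are in mm. Origin: centre of its underside, z up.
- spice_black: loose spice jar with a black cap and a black label: slim upright cylinder, 41 diameter, 105 high (cap: the top 21). 0.11 kg. Origin: centre of its underside, z up. Small dark-capped jars also stand in the fixed cluster of groceries in the middle of the worktop (up to 210 high) and by the wall in the far right corner; those are fixed and not meant.
- pepper_mill: loose brown wooden pepper mill with a rounded head and a small knob: 58 diameter at the foot, head 50 diameter between 116 and 149 above its foot (widest near 130: easy to grip there), 160 high over all. 0.18 kg; the head does not turn. Origin: centre of its underside, z up.
- red_lid_jar: look-alike, not a seasoning, stays where it is: loose wide glass jar with a cream-coloured spread and a broad red lid, 62 diameter, 86 high. Origin: centre of its underside. (Mind, overhead: a cooker hood 610 above the hob on the left, and pans hanging over the back of the worktop (from x = 0.63 m on, down to z = 0.21 m).)
- red_lid_pot: look-alike, not a seasoning, stays where it is: loose low red and white pot, red lid, 58 diameter, 50 high. Origin: centre of its underside.
- caddy: the seasoning caddy: fixed low tray of pale wood, 92 (its x) by 260 (its y), floor 8 thick, rim 20 high, a low steel bar at each end reaching 16 farther out. It holds three round holders in a row along its y axis, 82 apart, the middle one at its centre; which colour is where changes. Origin: centre of its underside; y along its length.
- holder_red: red round open cup in the caddy, the place of the red-capped spice jar. Fixed to the caddy. Origin: centre of its underside, z up. Outer diameter 81, inner diameter 74 at the floor, 16 high; its inner floor lies 3 above its origin, so 11 above the worktop; its rim 24 above the worktop.
- holder_black: black round open cup in the caddy, the place of the black-capped spice jar. Fixed to the caddy. Origin: centre of its underside, z up. Outer diameter 81, inner diameter 74 at the floor, 16 high; its inner floor lies 3 above its origin, so 11 above the worktop; its rim 24 above the worktop.
- holder_yellow: yellow round open cup in the caddy, the place of the pepper mill. Fixed to the caddy. Origin: centre of its underside, z up. Outer diameter 81, inner diameter 74 at the floor, 16 high; its inner floor lies 3 above its origin, so 11 above the worktop; its rim 24 above the worktop.
There are look-alikes about, which are no part of the job. What is shaped like the pepper_mill but green or turquoise is not meant.

How it is judged (in metres and radians):
At the end, for the whole second after the job is handed in: each seasoning stands upright (within 0.1 rad) on the floor of its own cup (origin within 18 mm of the cup's centre, 2 mm below to 8 mm above the cup's origin), released and at rest; the red-lidded jar and pot stand upright within 20 mm of where they were (horizontal distance between spice_red and holder_red below 0.018 m and z of spice_red in the frame of holder_red between -0.002 and 0.008 m and angle between each of spice_red, spice_black, pepper_mill, red_lid_jar, red_lid_pot's own z axis and vertical below 0.1 rad and linear speed of each of spice_red, spice_black, pepper_mill, red_lid_jar, red_lid_pot below 0.02 m/s and angular speed of each of spice_red, spice_black, pepper_mill below 0.2 rad/s and contact force between the fingers and spice_red below 0.05 N and horizontal distance between spice_black and holder_black below 0.018 m and z of spice_black in the frame of holder_black between -0.002 and 0.008 m and contact force between the fingers and spice_black below 0.05 N and horizontal distance between pepper_mill and holder_yellow below 0.018 m and z of pepper_mill in the frame of holder_yellow between -0.002 and 0.008 m and contact force between the fingers and pepper_mill below 0.05 N and distance of each of red_lid_jar, red_lid_pot from where it was at the start of the episode below 0.02 m); the robot touches nothing.
It fails at once if a look-alike (red-lidded jar or red-lidded pot) is pushed or carried more than 20 mm from where it stood, or tipped (distance of any of red_lid_jar, red_lid_pot from where it was at the start of the episode above 0.02 m or angle between any of red_lid_jar, red_lid_pot's own z axis and vertical above 0.35 rad).
It fails at once if a seasoning is dropped into the caddy (let go more than 20 mm above the floor of a holder) ((horizontal distance between spice_red and holder_red below 0.04 m and z of spice_red in the frame of holder_red above 0.023 m and contact force between anything else and spice_red below 0.01 N) or (horizontal distance between spice_red and holder_black below 0.04 m and z of spice_red in the frame of holder_black above 0.023 m and contact force between anything else and spice_red below 0.01 N) or (horizontal distance between spice_red and holder_yellow below 0.04 m and z of spice_red in the frame of holder_yellow above 0.023 m and contact force between anything else and spice_red below 0.01 N) or (horizontal distance between spice_black and holder_red below 0.04 m and z of spice_black in the frame of holder_red above 0.023 m and contact force between anything else and spice_black below 0.01 N) or (horizontal distance between spice_black and holder_black below 0.04 m and z of spice_black in the frame of holder_black above 0.023 m and contact force between anything else and spice_black below 0.01 N) or (horizontal distance between spice_black and holder_yellow below 0.04 m and z of spice_black in the frame of holder_yellow above 0.023 m and contact force between anything else and spice_black below 0.01 N) or (horizontal distance between pepper_mill and holder_red below 0.04 m and z of pepper_mill in the frame of holder_red above 0.023 m and contact force between anything else and pepper_mill below 0.01 N) or (horizontal distance between pepper_mill and holder_black below 0.04 m and z of pepper_mill in the frame of holder_black above 0.023 m and contact force between anything else and pepper_mill below 0.01 N) or (horizontal distance between pepper_mill and holder_yellow below 0.04 m and z of pepper_mill in the frame of holder_yellow above 0.023 m and contact force between anything else and pepper_mill below 0.01 N)).
It also fails if it takes over 96 s, if anything falls off the work surface, if the arm or the gripper's body presses on something with over 40 N, if the wrist force passes 120 N, or if a joint passes its speed limit or range.

## Working session

There is one attempt and no reset: what is moved stays moved. The work goes in short steps, Python scripts to look and compute and a tool call to move; the robot and the scene stay as the last step left them, time stands still between calls to the robot, and variables do not carry over. Pictures are saved under pics/ and viewed, at most 14 in all, crops included, and the job is handed in when it is done.

Besides the shell and the picture viewer there is one more tool, called after "Call:" as name(argument=value, ...), one argument or row to a line, values as JSON. play_rows: Moves the arm, as the interface text tells. Its arguments: {"type":"object","properties":{"commands":{"type":"array","items":{"type":"array","items":{"type":"number"}}},"grip_force":{"type":"number"}},"required":["commands"]}

```bash
mkdir -p pics
python3 - <<'E'
from rig import r, optics, order, nets
import cv2
for n in ("side","top"):
    im=optics.get_image(n); cv2.imwrite(f"pics/{n}0.png",im[:,:,::-1])
    print(n,optics.camera_model(n))
    for t in ("spice_red","spice_black","pepper_mill","red_lid_jar","red_lid_pot","holder_red","holder_black","holder_yellow"):
        print(t,[(round(d["score"],2),[round(float(v)) for v in d["extent"]]) for d in nets.silhouettes(n,t)][:4])
s=r.state();print(s)
E
```

```text
side {'vfov': 46.78240975051733, 'cx': 321.30005533335986, 'cy': 197.36683701123576, 'eye': array([ 0.05625696, -0.94090293,  0.61748623]), 'rotation': array([[ 8.62211366e-01, -3.17058578e-01,  3.95051159e-01],
       [-5.06548505e-01, -5.39035144e-01,  6.72941101e-01],
       [-4.15289961e-04, -7.80330040e-01, -6.25367777e-01]])}
spice_red [(0.86, [287, 152, 310, 205]), (0.22, [350, 230, 396, 262])]
spice_black [(0.94, [335, 139, 355, 185])]
pepper_mill [(0.97, [267, 176, 299, 256]), (0.64, [210, 168, 248, 245]), (0.63, [309, 99, 331, 163])]
red_lid_jar [(0.76, [266, 135, 292, 178])]
red_lid_pot []
holder_red [(0.69, [322, 255, 360, 299]), (0.57, [355, 178, 392, 201])]
holder_black [(0.6, [357, 199, 400, 225])]
holder_yellow [(0.92, [350, 228, 397, 260])]
top {'vfov': 43.04076559019231, 'cx': 318.6133320008173, 'cy': 200.5818459065969, 'eye': array([ 0.14540832, -0.3334306 ,  1.13497109]), 'rotation': array([[-1.89283935e-02, -9.77248878e-01,  2.11249490e-01],
       [-9.99820697e-01,  1.83874672e-02, -4.52482943e-03],
       [ 5.37541416e-04, -2.11297260e-01, -9.77421700e-01]])}
s
[... 566 characters left out ...]
7e-03,
        7.61110324e+01, -4.21082256e+00]), 'qd': array([-0.00238437, -0.09505862,  0.06221095,  0.03672285, -0.02000099,
        0.03374599]), 'tau': array([ 1.31158886e-04, -4.57466590e+01, -2.52336663e+01, -1.89489183e-04,
        7.16949799e-04,  7.09577037e-06]), 'tcp_pos': array([0.25467859, 0.51554128, 0.23133374]), 'tool_rot': array([[-8.96576012e-01,  4.42889891e-01,  1.19766600e-05],
       [ 4.42889890e-01,  8.96576010e-01,  6.19532315e-05],
       [ 1.67004739e-05,  6.08501228e-05, -9.99999998e-01]]), 'wrist_force': array([0.55412895, 0.21342128, 0.78642944]), 'ft_torque': array([ 0.07830624,  0.00407312, -0.05500549]), 'grip_force': 0.0, 'gripper_width': 0.999855541497587}
```

View pics/side0.png

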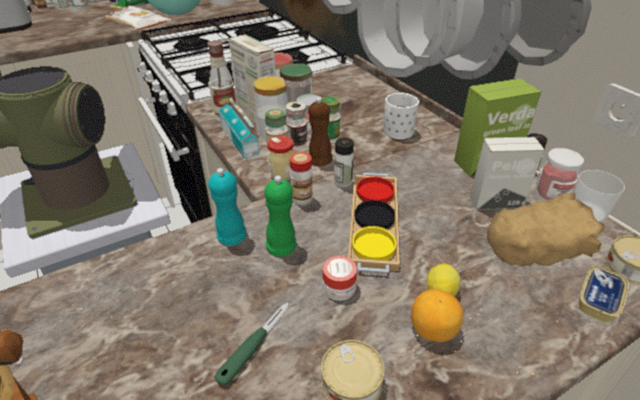

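View pics/top0.png

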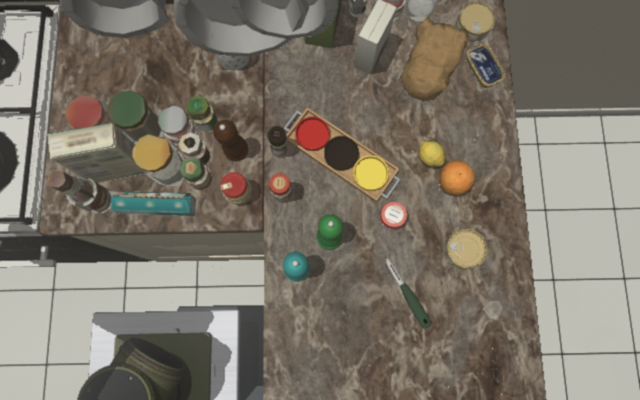

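```bash
cat > h.py <<'E'
import numpy as np
from rig import r, optics, order, nets
from scipy.optimize import least_squares
M={n:optics.camera_model(n) for n in("side","top")}
def proj(n,P):
    m=M[n];f=200/np.tan(np.radians(m["vfov"])/2)
    c=(np.atleast_2d(P)-m["eye"])@m["rotation"]
    return np.c_[m["cx"]+f*c[:,0]/c[:,2],m["cy"]+f*c[:,1]/c[:,2]]
a=np.linspace(0,2*np.pi,36)
def prof(rings): return np.vstack([np.c_[R*np.cos(a),R*np.sin(a),0*a+z] for z,R in rings])
def box(n,P):
    q=proj(n,P);return np.r_[q.min(0),q.max(0)]
SH=dict(spice_red=prof([(0,.0225),(.106,.0225)]),spice_black=prof([(0,.0205),(.105,.0205)]),
 pepper_mill=prof([(0,.029),(.116,.025),(.149,.025),(.16,.006)]),red_lid_jar=prof([(0,.031),(.086,.031)]),
 red_lid_pot=prof([(0,.029),(.05,.029)]),holder=prof([(.016,.0405)]))
def fit(sh,boxes,x0=(.5,-.2,0)):
    s=least_squares(lambda p:np.concatenate([(box(n,SH[sh]+p)-np.r_[b]-[0,0,1,1])  for n,b in boxes.items()]),x0,loss="soft_l1",f_scale=2)
    return s.x.round(4),s.fun.round(1)
E
python3 - <<'E'
from h import *
import cv2
for sh,b in dict(spice_red=dict(side=[287,152,310,205],top=[268,172,293,203]),
 spice_black=dict(side=[335,139,355,185],top=[265,126,290,159]),
 pepper_mill=dict(side=[309,99,331,163],top=[212,122,247,157]),
 red_lid_jar=dict(side=[266,135,292,178],top=[224,171,251,207]),
 red_lid_pot=dict(top=[379,204,406,231],side=[322,255,360,299])).items(): print(sh,*fit(sh,b))
for c,b in dict(red=dict(side=[355,178,392,201],top=[296,115,331,152]),black=dict(side=[357,199,400,225],top=[323,133,358,170]),yellow=dict(side=[350,228,397,260],top=[352,156,388,192])).items(): print(c,*fit("holder",b))
im=optics.get_image("side")[80:300,190:450,::-1]
cv2.imwrite("pics/s1.png",cv2.resize(im,(780,660))[:600])
im=optics.get_image("top")[90:240,180:420,::-1]
cv2.imwrite("pics/t1.png",cv2.resize(im,(800,500)))
E
```

```text
spice_red [ 0.4068 -0.2569 -0.0025] [ 0.9 -0.4  0.2 -0.   0.8  1.  -1.3  0.2]
spice_black [ 0.5167 -0.2528 -0.0045] [-1.1 -0.9 -1.7  2.9  3.  -0.9 -1.2 -2.4]
pepper_mill [ 0.5205 -0.1455 -0.006 ] [-0.8 -1.1  0.4  3.  -0.1 -7.1 -0.2  2.6]
red_lid_jar [ 0.4077 -0.1616  0.0052] [-1.8 -1.4  1.6  2.8 -3.7  0.   2.6 -0.5]
red_lid_pot [ 0.3471 -0.5038 -0.0013] [-0.1 -3.   1.1 -1.3 -0.3 -0.1 -4.2  0.9]
red [ 0.5435 -0.3309  0.0034] [-0.2  0.2  0.3 -0.4  0.6  2.9 -0.5 -1.9]
black [ 0.5062 -0.3938  0.0026] [-0.3  0.5 -3.4 -0.   1.  -0.3  0.2 -4.7]
yellow [ 0.4487 -0.4596 -0.0011] [ 0.7  1.2 -3.4 -1.   1.4  0.4 -0.2 -2.4]
```

View pics/s1.png

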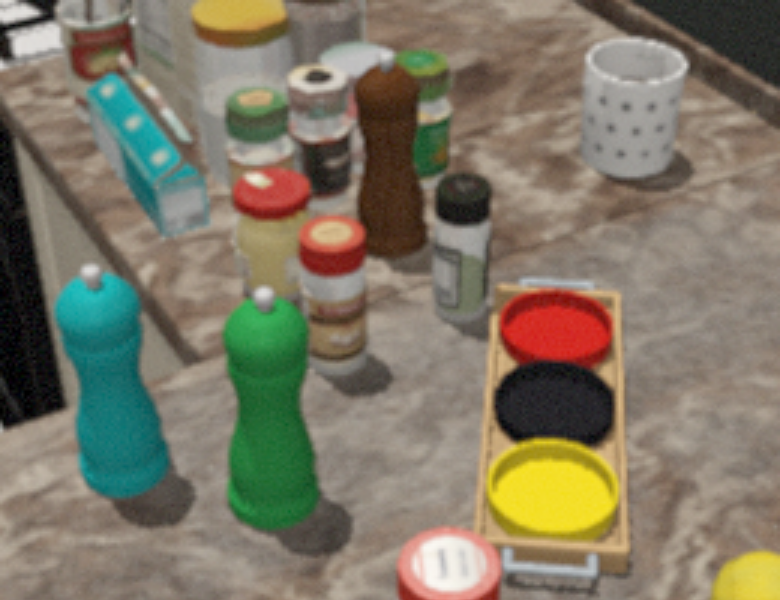

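View pics/t1.png

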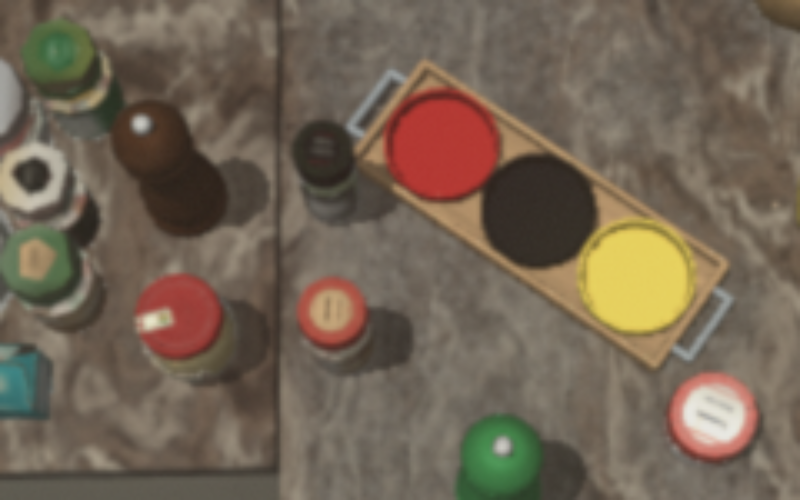

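```bash
cat >> h.py <<'E'
def tri(side,top):
    s=least_squares(lambda p:np.r_[proj("side",p)[0]-side,proj("top",p)[0]-top],(.5,-.2,.1))
    return s.x.round(4),s.fun.round(1)
E
python3 - <<'E'
from h import *
P=dict(millknob=((388,60),(141,124)),blackcap=((463,185),(325,147)),redcap=((333,235),(333,310)),
hred=((556,328),(443,145)),hblack=((555,405),(539,211)),hyel=((553,488),(637,276)),
jar=((271,190),(180,316)),pot=((449,560),(713,414)),green=((421,65),(60,48)),white=((319,76),(38,175)),green2=((257,104),(38,258)))
for k,(s,t) in P.items(): print(k,*tri(np.r_[s]/3+[190,80]-.3,np.r_[t]/3.3333+[180,90]-.3))
E
```

```text
millknob [ 0.517  -0.1436  0.1522] [-0.6  0.2  0.2 -0.6]
blackcap [ 0.5156 -0.2524  0.1051] [ 0. -0. -0.  0.]
redcap [ 0.4093 -0.2573  0.1021] [-0.3  0.1  0.1 -0.3]
hred [ 0.548  -0.3279  0.0167] [-0.2  0.1  0.1 -0.2]
hblack [ 0.4998 -0.3937  0.0147] [-0.4  0.1  0.2 -0.4]
hyel [ 0.4513 -0.4593  0.0174] [-0.4  0.1  0.2 -0.4]
jar [ 0.4119 -0.1577  0.0827] [-0.2  0.1  0.1 -0.2]
pot [ 0.3483 -0.5016  0.0485] [-0.3  0.1  0.1 -0.4]
green [ 0.5871 -0.0796  0.1028] [ 0.3 -0.1 -0.1  0.2]
white [ 0.4983 -0.071   0.1121] [-0.2  0.1  0.1 -0.2]
green2 [ 0.4457 -0.0701  0.1022] [ 0.2 -0.1 -0.   0.2]
```

Call:
play_rows(
  commands=[
    [0,0,0.07,-38,-7.5,-5,85],
    [0,0,0.07,-38,-7.5,-5,85],
    [0,0,0.07,-38,-7.5,-5,85],
    [0,0,0.07,-38,-7.5,-5,85],
    [0,0,0.07,-38,-7.5,-5,85],
    [0,0,0.07,-38,-7.5,-5,85],
    [0,0,0.07,-38,-7.5,-5,85],
    [0,0,0.07,-38,-7.5,-5,85],
    [0,0,0.07,-38,-7.5,-5,85],
    [0,0,0.07,-38,-7.5,-5,85],
  ],
  grip_force=40,
)

```text
time_s: 1.83
tcp_pos: [0.4707, 0.201, 0.2817]
tool_rot: [[-0.397, 0.918, 0.001], [0.918, 0.397, 0.0], [-0.0, 0.001, -1.0]]
wrist_force: [1.2, -0.4, 0.7]
gripper_width: 0.994
grip_force: 0.0
```

Call:
play_rows(
  commands=[
    [0,0,0.08,-40,-2.5,0,85],
    [0,0,0.08,-40,-2.5,0,85],
    [0,0,0.08,-40,-2.5,0,85],
    [0,0,0.08,-40,-2.5,0,85],
    [0,0,0.08,-40,-2.5,0,85],
    [0,0,0.08,-40,-2.5,0,85],
    [0,0,0.08,-40,-2.5,0,85],
    [0,0,0.08,-40,-2.5,0,85],
    [0,0,0.08,-40,-2.5,0,85],
    [0,0,0.08,-40,-2.5,0,85],
  ],
)

```text
time_s: 2.67
tcp_pos: [0.4654, -0.1897, 0.2814]
tool_rot: [[0.382, 0.924, 0.001], [0.924, -0.382, -0.0], [-0.0, 0.001, -1.0]]
wrist_force: [0.5, -0.1, -1.0]
gripper_width: 0.992
grip_force: 0.0
```

Call:
play_rows(
  commands=[
    [0,0,0,-28,-9,0,85],
    [0,0,0,-28,-9,0,85],
    [0,0,0,-28,-9,0,85],
    [0,0,0.06,0,0,20,85],
    [0,0,0.06,0,0,30,85],
    [0,0,0.06,0,0,30,85],
    [0,0,0.056,0,0,30,85],
    [0,0,0,0,0,15,85],
    [0,0,0,0,0,0,85],
    [0,0,0,0,0,0,85],
  ],
)

```text
time_s: 3.5
tcp_pos: [0.4084, -0.2548, 0.1559]
tool_rot: [[0.584, 0.812, -0.002], [0.812, -0.584, 0.001], [0.0, -0.002, -1.0]]
wrist_force: [-1.4, -0.6, -0.1]
gripper_width: 0.993
grip_force: 0.0
```

Call:
play_rows(
  commands=[
    [0,0,0,-2,1,25,85],
    [0,0,0,0,0,30,85],
    [0,0,0,0,0,25,85],
    [0,0,0,0,0,14,85],
    [0,0,0,0,0,0,45],
    [0,0,0,0,0,0,30],
    [0,0,0,0,0,0,30],
    [0,0,0,0,0,0,30],
    [0,0,0,0,0,0,30],
    [0,0,0,0,0,0,30],
  ],
)

```text
time_s: 4.33
tcp_pos: [0.4099, -0.2583, 0.0642]
tool_rot: [[0.584, 0.812, 0.003], [0.812, -0.584, -0.003], [-0.0, 0.004, -1.0]]
wrist_force: [-1.1, 0.7, 7.0]
gripper_width: 0.513
grip_force: 40.2
```

Run:
```python
from h import *
import cv2
s=r.state();print(s["gripper_width"],s["grip_force"],s["tcp_pos"])
im=np.hstack([cv2.resize(optics.get_image(n)[v:v+130,u:u+130,::-1],(400,400)) for n,u,v in(("side",250,110),("top",215,110))])
cv2.imwrite("pics/g1.png",im)
```

```text
0.5132680622520545 40.17725075595081 [ 0.4098709  -0.25829341  0.06417075]
```

View pics/g1.png

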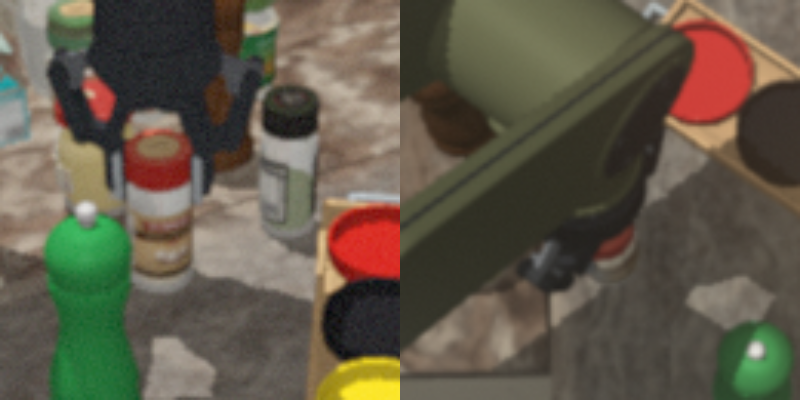

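Call:
play_rows(
  commands=[
    [0,0,0,0,0,-15,30],
    [0,0,0,0,0,-20,30],
    [0,0,0,0,0,-20,30],
    [0,0,0,-7,25,0,30],
    [0,0,0,-7,26,0,30],
    [0,0,0,-7,26,0,30],
    [0,0,0,14,25,0,30],
    [0,0,0,14,25,0,30],
    [0,0,0,13,25,0,30],
    [0,0,0,0,0,0,30],
  ],
)

```text
time_s: 5.27
tcp_pos: [0.5499, -0.3318, 0.1184]
tool_rot: [[0.583, 0.812, 0.007], [0.812, -0.583, -0.004], [0.002, 0.008, -1.0]]
wrist_force: [1.0, -0.5, -0.9]
gripper_width: 0.512
grip_force: 41.3
```

```bash
cat > look.py <<'E'
from h import *
import cv2,sys
s=r.state();print(s["gripper_width"],s["grip_force"],s["tcp_pos"])
name,a,b,c,d=sys.argv[1],*map(int,sys.argv[2:6])
im=np.hstack([cv2.resize(optics.get_image(n)[v:v+130,u:u+130,::-1],(400,400)) for n,u,v in(("side",a,b),("top",c,d))])
cv2.imwrite(f"pics/{name}.png",im)
E
python3 look.py p1 310 120 260 90
```

```text
0.5118653600521905 41.25810152851045 [ 0.5499165  -0.3318298   0.11836103]
```

View pics/p1.png

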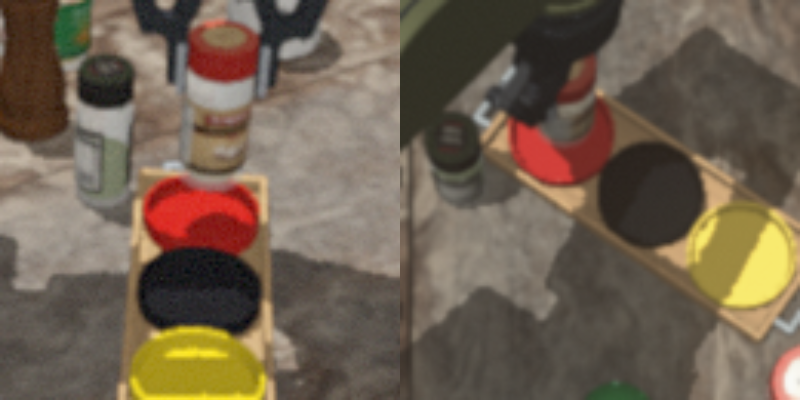

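Run:
```python
from h import *
for n,o in(("side",(310,120)),("top",(260,90))):
    f=lambda P:((proj(n,P)-o)*400/130).round(0).tolist()
    print(n,f([.5495,-.332,.054]),f([.5495,-.332,.054+.106]),"in cup:",f([.545,-.33,.011]), "rim box",((box(n,prof([(.024,.0405)])+[.545,-.33,0]).reshape(2,2)-o)*400/130).round())
```

```text
side [[209.0, 171.0]] [[222.0, 34.0]] in cup: [[197.0, 222.0]] rim box [[139. 172.]
 [258. 244.]]
top [[167.0, 113.0]] [[166.0, 56.0]] in cup: [[165.0, 138.0]] rim box [[111.  82.]
 [219. 184.]]
```

Call:
play_rows(
  commands=[
    [0,0,0,-1.5,-5,0,30],
    [0,0,0,0,0,10,30],
    [0,0,0,0,0,15,30],
    [0,0,0,0,0,8,30],
    [0,0,0,0,0,4,30],
    [0,0,0,0,0,2,30],
    [0,0,0,0,0,1,30],
    [0,0,0,0,0,1,30],
    [0,0,0,0,0,0,30],
    [0,0,0,0,0,0,30],
  ],
)

```text
time_s: 6.2
tcp_pos: [0.5389, -0.3284, 0.0768]
tool_rot: [[0.584, 0.812, 0.001], [0.812, -0.584, -0.001], [-0.0, 0.001, -1.0]]
wrist_force: [0.4, -0.4, -1.3]
gripper_width: 0.513
grip_force: 41.3
```

Call:
play_rows(
  commands=[
    [0,0,0,1,2.5,0,30],
    [0,0,0,1,2.5,0,30],
    [0,0,0,0,0,0,30],
    [0,0,0,0,0,1,30],
    [0,0,0,0,0,0,30],
    [0,0,0,0,0,1,30],
    [0,0,0,0,0,0,30],
    [0,0,0,0,0,0,30],
    [0,0,0,0,0,0,30],
    [0,0,0,0,0,0,30],
  ],
)

```text
time_s: 7.03
tcp_pos: [0.5441, -0.3297, 0.0753]
tool_rot: [[0.584, 0.812, 0.001], [0.812, -0.584, -0.001], [0.0, 0.001, -1.0]]
wrist_force: [-1.7, -0.1, 5.1]
gripper_width: 0.513
grip_force: 41.6
```

Call:
play_rows(
  commands=[
    [0,0,0,0,0,0,50],
    [0,0,0,0,0,0,60],
    [0,0,0,0,0,0,75],
    [0,0,0,0,0,0,85],
    [0,0,0,0,0,0,85],
    [0,0,0,0,0,-10,85],
    [0,0,0,0,0,-25,85],
    [0,0,0,0,0,-30,85],
    [0,0,0,0,0,-30,85],
    [0,0,0,0,0,0,85],
  ],
)

```text
time_s: 7.87
tcp_pos: [0.5474, -0.3319, 0.1768]
tool_rot: [[0.584, 0.812, 0.01], [0.812, -0.584, -0.007], [0.0, 0.012, -1.0]]
wrist_force: [1.5, -1.0, 0.6]
gripper_width: 0.998
grip_force: 0.0
```

```bash
python3 look.py p2 310 120 260 90
```

```text
0.9981812009286634 0.0 [ 0.54741088 -0.3319248   0.17679253]
```

View pics/p2.png

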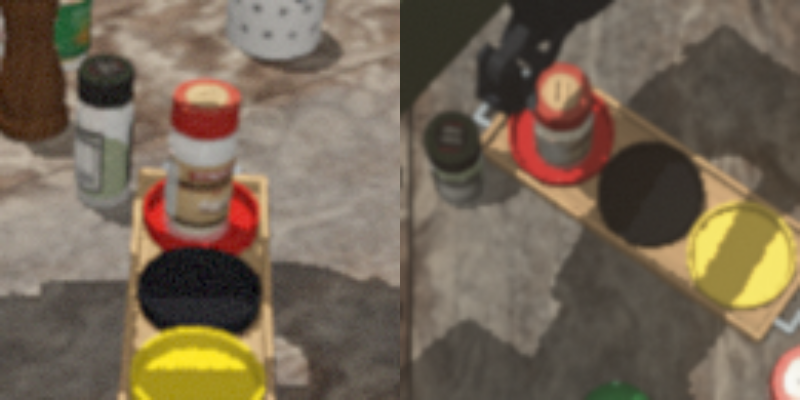

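Call:
play_rows(
  commands=[
    [0,0,0,16,-23,0,85],
    [0,0,0,16,-23,0,85],
    [0,0,0,15,-22,0,85],
    [0,0,0,0,0,15,85],
    [0,0,0,0,0,20,85],
    [0,0,0,0,0,15,85],
    [0,0,0,0,0,5,85],
    [0,0,0,0,0,0,85],
    [0,0,0,0,0,0,85],
    [0,0,0,0,0,0,85],
  ],
)

```text
time_s: 8.8
tcp_pos: [0.5165, -0.252, 0.1147]
tool_rot: [[0.584, 0.811, 0.001], [0.811, -0.584, -0.0], [0.0, 0.001, -1.0]]
wrist_force: [-0.7, -0.3, 0.0]
gripper_width: 0.995
grip_force: 0.0
```

Call:
play_rows(
  commands=[
    [0,0,0,0,0,15,85],
    [0,0,0,0,0,20,85],
    [0,0,0,0,0,12,85],
    [0,0,0,0,0,5,85],
    [0,0,0,0,0,0,45],
    [0,0,0,0,0,0,30],
    [0,0,0,0,0,0,30],
    [0,0,0,0,0,0,30],
    [0,0,0,0,0,0,30],
    [0,0,0,0,0,0,30],
  ],
)

```text
time_s: 9.63
tcp_pos: [0.5168, -0.2519, 0.0636]
tool_rot: [[0.584, 0.812, 0.002], [0.812, -0.584, -0.001], [0.0, 0.002, -1.0]]
wrist_force: [-0.8, 0.6, 6.8]
gripper_width: 0.473
grip_force: 39.8
```

Call:
play_rows(
  commands=[
    [0,0,0,0,0,-20,30],
    [0,0,0,0,0,-35,30],
    [0,0,0,0,0,-35,30],
    [0,0,0,0,0,-35,30],
    [0,0,0,0,0,-15,30],
    [0,0,0,-32,17,0,30],
    [0,0,0,-32,17,0,30],
    [0,0,0,-32,17,0,30],
    [0,0,0,-32.5,17,0,30],
    [0,0,0,0,0,0,30],
  ],
)

```text
time_s: 10.47
tcp_pos: [0.4954, -0.403, 0.2023]
tool_rot: [[0.588, 0.809, 0.001], [0.809, -0.588, -0.006], [-0.004, 0.004, -1.0]]
wrist_force: [0.8, 0.3, -1.0]
gripper_width: 0.467
grip_force: 40.6
```

Call:
play_rows(
  commands=[
    [0,0,0,0,0,20,30],
    [0,0,0,0,0,25,30],
    [0,0,0,0,0,30,30],
    [0,0,0,0,0,20,30],
    [0,0,0,0,0,5,30],
    [0,0,0,0,0,0,30],
    [0,0,0,0,0,0,30],
    [0,0,0,0,0,0,30],
    [0,0,0,0,0,0,30],
    [0,0,0,0,0,0,30],
  ],
)

```text
time_s: 11.3
tcp_pos: [0.497, -0.3963, 0.104]
tool_rot: [[0.584, 0.812, 0.002], [0.812, -0.584, -0.002], [-0.0, 0.003, -1.0]]
wrist_force: [-0.8, -0.3, -0.3]
gripper_width: 0.471
grip_force: 40.6
```

```bash
python3 look.py p3 310 120 260 90;python3 - <<'E'
from h import *
t=r.state()["tcp_pos"]
for n,o in(("side",(310,120)),("top",(260,90))):
    f=lambda P:((proj(n,P)-o)*400/130).round(0).tolist()
    print(n,f(t*[1,1,0]+[0,0,t[2]+.042]), "rim box",((box(n,prof([(.024,.0405)])+[.497,-.396,0]).reshape(2,2)-o)*400/130).round())
E
```

```text
0.4709719667375465 40.63054785132408 [ 0.49700865 -0.39627693  0.10397629]
side [[212.0, 127.0]] rim box [[134. 245.]
 [261. 327.]]
top [[263.0, 138.0]] rim box [[200. 141.]
 [309. 245.]]
```

View pics/p3.png

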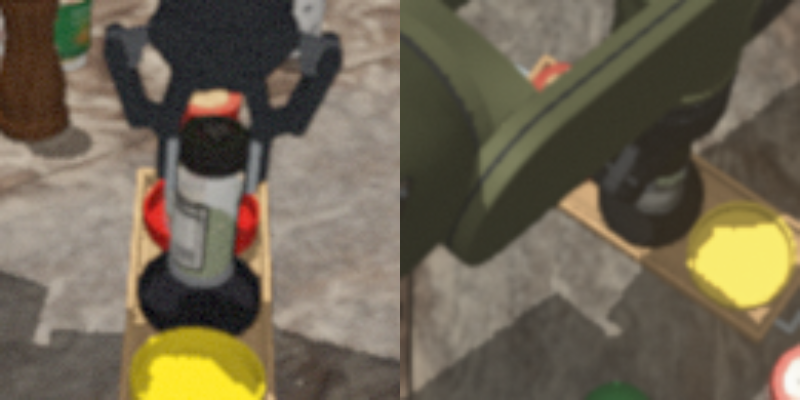

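Call:
play_rows(
  commands=[
    [0,0,0,0,0,10,30],
    [0,0,0,0,0,10,30],
    [0,0,0,0,0,5,30],
    [0,0,0,0,0,2,30],
    [0,0,0,0,0,1,30],
    [0,0,0,0,0,1,30],
    [0,0,0,0,0,1,30],
    [0,0,0,0,0,0,30],
    [0,0,0,0,0,0,30],
    [0,0,0,0,0,0,30],
  ],
)

```text
time_s: 12.23
tcp_pos: [0.495, -0.3946, 0.0744]
tool_rot: [[0.584, 0.812, -0.002], [0.812, -0.584, 0.001], [0.0, -0.002, -1.0]]
wrist_force: [-4.7, 4.4, 17.5]
gripper_width: 0.466
grip_force: 41.1
```

Call:
play_rows(
  commands=[
    [0,0,0,0,0,-1,30],
    [0,0,0,0,0,0,30],
    [0,0,0,0,0,0,50],
    [0,0,0,0,0,0,60],
    [0,0,0,0,0,0,75],
    [0,0,0,0,0,0,85],
    [0,0,0,0,0,0,85],
    [0,0,0,0,0,-20,85],
    [0,0,0,0,0,-30,85],
    [0,0,0,0,0,-30,85],
  ],
)

```text
time_s: 13.07
tcp_pos: [0.4954, -0.3948, 0.1525]
tool_rot: [[0.584, 0.812, -0.003], [0.812, -0.584, 0.003], [0.0, -0.004, -1.0]]
wrist_force: [-0.3, -1.3, -0.4]
gripper_width: 0.995
grip_force: 0.0
```

Call:
play_rows(
  commands=[
    [0,0,0,0,0,-35,85],
    [0,0,0,0,0,-35,85],
    [0,0,0,0,0,0,85],
    [0,0,0,0,0,0,85],
    [0,0,0,0,0,0,85],
    [0,0,0,0,0,0,85],
    [0,0,0,0,0,0,85],
    [0,0,0,0,0,0,85],
    [0,0,0,0,0,0,85],
    [0,0,0,0,0,0,85],
  ],
)

```text
time_s: 13.9
tcp_pos: [0.496, -0.3954, 0.2225]
tool_rot: [[0.584, 0.812, -0.001], [0.812, -0.584, 0.001], [0.0, -0.001, -1.0]]
wrist_force: [0.1, -0.1, -0.5]
gripper_width: 1.0
grip_force: 0.0
```

```bash
python3 look.py p4 300 110 260 90
```

```text
1.000249092320637 0.0 [ 0.4959593  -0.39541044  0.22247763]
```

View pics/p4.png

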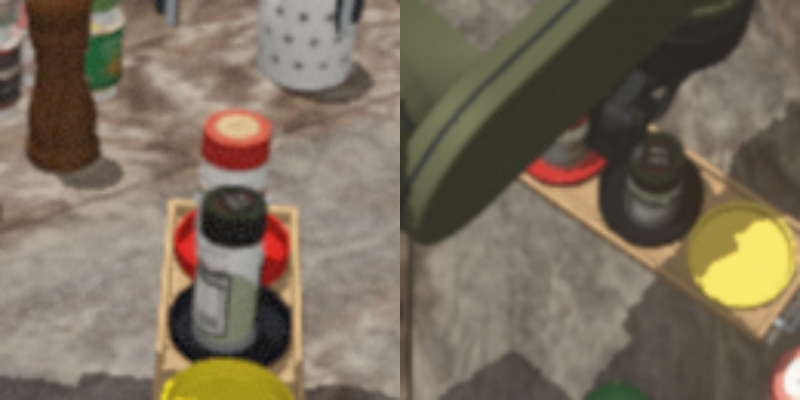

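Call:
play_rows(
  commands=[
    [0,0,0,30,-18,0,85],
    [0,0,0,31,-18.5,0,85],
    [0,0,0,31,-18.5,0,85],
    [0,0,0,31,-18.5,0,85],
    [0,0,0,31,-18.5,0,85],
    [0,0,0,30,-18.5,0,85],
    [0,0,0,30,-18.5,0,85],
    [0,0,0,0,0,0,85],
    [0,0,0,0,0,0,85],
    [0,0,0,0,0,0,85],
  ],
)

```text
time_s: 14.83
tcp_pos: [0.5168, -0.1468, 0.2236]
tool_rot: [[0.583, 0.812, 0.001], [0.812, -0.583, -0.001], [-0.0, 0.001, -1.0]]
wrist_force: [-0.5, -1.1, 0.2]
gripper_width: 0.995
grip_force: 0.0
```

Run:
```python
from h import *
for p in([.516,-.146,0],[.52,-.145,0],[.513,-.147,0]):
  q=proj("top",prof([(0,.029)])+p); k=proj("top",np.r_[p]+[0,0,.158])
  s=box("side",prof([(0,.029),(.116,.025),(.149,.025)])+p)
  print(p,q.max(0).round(1),"obs 248.4 160.8; knob",k.round(1),"obs 222 127; side",s.round(1),"obs 309 .. 331.5 165.9 knob",proj("side",np.r_[p]+[0,0,.158]).round(1),"obs 319 100")
```

```text
[0.516, -0.146, 0] [247.6 161.7] obs 248.4 160.8; knob [[222.8 125.8]] obs 222 127; side [306.6  96.6 330.9 165.6] obs 309 .. 331.5 165.9 knob [[318.5  98. ]] obs 319 100
[0.52, -0.145, 0] [247.2 160. ] obs 248.4 160.8; knob [[222.4 123.9]] obs 222 127; side [307.9  96.  332.2 164.9] obs 309 .. 331.5 165.9 knob [[319.9  97.4]] obs 319 100
[0.513, -0.147, 0] [248.1 162.9] obs 248.4 160.8; knob [[223.3 127.2]] obs 222 127; side [305.7  97.1 330.1 166.1] obs 309 .. 331.5 165.9 knob [[317.5  98.5]] obs 319 100
```

Call:
play_rows(
  commands=[
    [0,0,0,0.5,-0.5,30,85],
    [0,0,0,0,0,35,85],
    [0,0,0,0,0,30,85],
    [0,0,0,0,0,15,85],
    [0,0,0,0,0,6,85],
    [0,0,0,0,0,0,50],
    [0,0,0,0,0,0,35],
    [0,0,0,0,0,0,35],
    [0,0,0,0,0,0,35],
    [0,0,0,0,0,0,35],
  ],
)

```text
time_s: 15.67
tcp_pos: [0.5176, -0.1465, 0.1091]
tool_rot: [[0.584, 0.811, 0.003], [0.811, -0.584, -0.001], [0.001, 0.004, -1.0]]
wrist_force: [-0.8, 0.1, 4.4]
gripper_width: 0.548
grip_force: 41.1
```

Call:
play_rows(
  commands=[
    [0,0,0,0,0,-15,35],
    [0,0,0,0,0,-30,35],
    [0,0,0,0,0,-30,35],
    [0,0,0,0,0,-30,35],
    [0,0,0,0,0,-30,35],
    [0,0,0,-15,7,0,35],
    [0,0,0,-30,13,0,35],
    [0,0,0,-33,14,0,35],
    [0,0,0,-33,14,0,35],
    [0,0,0,-33,14,0,35],
  ],
)

```text
time_s: 16.5
tcp_pos: [0.4821, -0.2999, 0.243]
tool_rot: [[0.583, 0.812, 0.001], [0.812, -0.583, -0.001], [0.0, 0.001, -1.0]]
wrist_force: [1.3, 0.7, -1.7]
gripper_width: 0.543
grip_force: 41.9
```

Call:
play_rows(
  commands=[
    [0,0,0,-33,14,0,35],
    [0,0,0,-33,14,0,35],
    [0,0,0,-33,14,0,35],
    [0,0,0,-30,13,0,35],
    [0,0,0,-22.5,11.5,0,35],
    [0,0,0,0,0,15,35],
    [0,0,0,0,0,30,35],
    [0,0,0,0,0,30,35],
    [0,0,0,0,0,0,35],
    [0,0,0,0,0,0,35],
  ],
)

```text
time_s: 17.33
tcp_pos: [0.4468, -0.4593, 0.1658]
tool_rot: [[0.584, 0.812, -0.003], [0.812, -0.584, 0.004], [0.001, -0.005, -1.0]]
wrist_force: [0.1, -0.7, -1.8]
gripper_width: 0.546
grip_force: 42.4
```

```bash
python3 look.py p5 310 140 300 100;python3 - <<'E'
from h import *
t=r.state()["tcp_pos"]
for n,o in(("side",(310,140)),("top",(300,100))):
    b=lambda P:((box(n,P).reshape(2,2)-o)*400/130).round().tolist()
    print(n,"foot",b(prof([(0,.029)])+t-[0,0,.1091]), "rim",b(prof([(.024,.0405)])+[.449,-.4615,0]))
E
```

```text
0.5456413398588918 42.36085967174006 [ 0.44682298 -0.45934003  0.16575931]
side foot [[150.0, 234.0], [250.0, 301.0]] rim [[128.0, 265.0], [264.0, 360.0]]
top foot [[187.0, 170.0], [268.0, 248.0]] rim [[168.0, 170.0], [277.0, 276.0]]
```

View pics/p5.png

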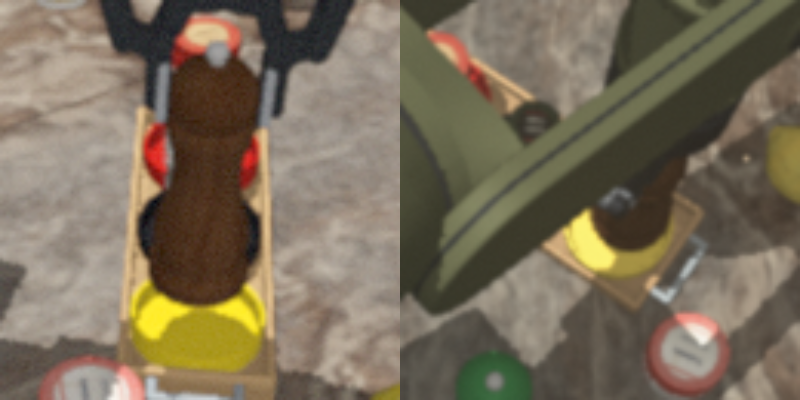

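Call:
play_rows(
  commands=[
    [0,0,0,0,2,0,35],
    [0,0,0,0,0,12,35],
    [0,0,0,0,0,14,35],
    [0,0,0,0,0,10,35],
    [0,0,0,0,0,5,35],
    [0,0,0,0,0,2,35],
    [0,0,0,0,0,1,35],
    [0,0,0,0,0,0,35],
    [0,0,0,0,0,0,35],
    [0,0,0,0,0,0,35],
  ],
)

```text
time_s: 18.27
tcp_pos: [0.45, -0.4623, 0.124]
tool_rot: [[0.584, 0.812, 0.001], [0.812, -0.584, -0.001], [-0.0, 0.001, -1.0]]
wrist_force: [-0.1, 0.0, -1.7]
gripper_width: 0.543
grip_force: 42.4
```

Call:
play_rows(
  commands=[
    [0,0,0,0,-1,1,35],
    [0,0,0,0,0,0,35],
    [0,0,0,0,0,1,35],
    [0,0,0,0,0,0,35],
    [0,0,0,0,0,1,35],
    [0,0,0,0,0,0,35],
    [0,0,0,0,0,1,35],
    [0,0,0,0,0,0,35],
    [0,0,0,0,0,0,35],
    [0,0,0,0,0,0,35],
  ],
)

```text
time_s: 19.1
tcp_pos: [0.4488, -0.4617, 0.1202]
tool_rot: [[0.584, 0.812, 0.0], [0.812, -0.584, -0.001], [-0.001, 0.001, -1.0]]
wrist_force: [-2.0, 0.7, 5.7]
gripper_width: 0.545
grip_force: 43.1
```

Contact with the cup floor; release and rise.

Call:
play_rows(
  commands=[
    [0,0,0,0,0,0,52],
    [0,0,0,0,0,0,60],
    [0,0,0,0,0,0,70],
    [0,0,0,0,0,0,85],
    [0,0,0,0,0,0,85],
    [0,0,0,0,0,-10,85],
    [0,0,0,0,0,-30,85],
    [0,0,0,0,0,-30,85],
    [0,0,0,0,0,-30,85],
    [0,0,0,0,0,-20,85],
  ],
)

```text
time_s: 19.93
tcp_pos: [0.4497, -0.4622, 0.2433]
tool_rot: [[0.584, 0.812, 0.003], [0.812, -0.584, -0.003], [-0.001, 0.004, -1.0]]
wrist_force: [-0.1, -1.5, 0.3]
gripper_width: 0.998
grip_force: 0.0
```

Call:
play_rows(
  commands=[
    [0,0,-0.1,35,0,0,85],
    [0,0,-0.1,35,0,0,85],
    [0,0,-0.1,35,0,0,85],
    [0,0,-0.1,35,0,0,85],
    [0,0,-0.05,25,0,0,85],
    [0,0,0,0,0,0,85],
    [0,0,0,0,0,0,85],
    [0,0,0,0,0,0,85],
    [0,0,0,0,0,0,85],
    [0,0,0,0,0,0,85],
  ],
)

```text
time_s: 20.77
tcp_pos: [0.5176, -0.3144, 0.2394]
tool_rot: [[0.175, 0.985, 0.0], [0.985, -0.175, -0.001], [-0.0, 0.0, -1.0]]
wrist_force: [-0.3, 0.1, -0.1]
gripper_width: 0.998
grip_force: 0.0
```

```bash
python3 look.py p6 310 160 300 100
```

```text
0.9975458371422359 0.0 [ 0.51764696 -0.31442073  0.23942563]
```

View pics/p6.png

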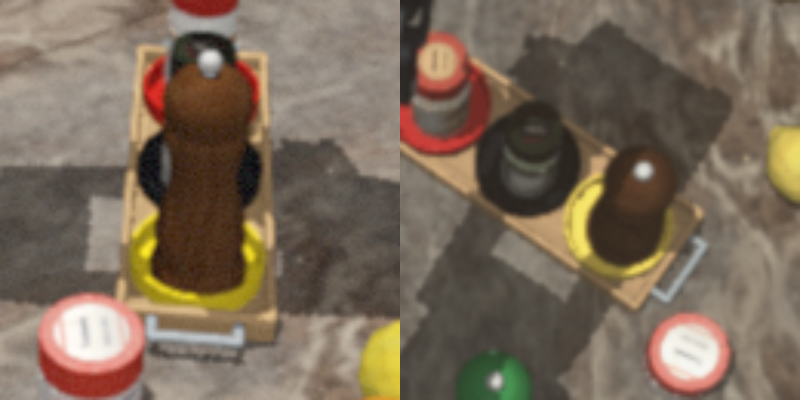

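Run:
```python
from h import *
for p in([.449,-.4615,.011],[.4505,-.4655,.011]):
  for n,o in(("side",(310,160)),("top",(300,100))):
    b=lambda P:((box(n,P).reshape(2,2)-o)*400/130).round().tolist()
    print(p,n,"foot",b(prof([(0,.029)])+p),"knob",b(np.r_[p]+[0,0,.157]))
for t in("spice_red","spice_black","pepper_mill","red_lid_jar","red_lid_pot"):
  for n in("side","top"): print(t,n,[(round(d["score"],2),[round(float(v)) for v in d["extent"]]) for d in nets.silhouettes(n,t)][:3]) if optics.get_image(n) is not None else 0
print(r.state()["wrist_force"])
```

```text
[0.449, -0.4615, 0.011] side foot [[146.0, 232.0], [243.0, 300.0]] knob [[215.0, 55.0], [215.0, 55.0]]
[0.449, -0.4615, 0.011] top foot [[182.0, 190.0], [259.0, 265.0]] knob [[245.0, 163.0], [245.0, 163.0]]
[0.4505, -0.4655, 0.011] side foot [[152.0, 235.0], [249.0, 303.0]] knob [[221.0, 58.0], [221.0, 58.0]]
[0.4505, -0.4655, 0.011] top foot [[187.0, 188.0], [265.0, 263.0]] knob [[252.0, 161.0], [252.0, 161.0]]
spice_red side [(0.43, [352, 231, 397, 261])]
spice_red top [(0.84, [302, 112, 323, 146])]
spice_black side [(0.46, [364, 170, 385, 182])]
spice_black top [(0.93, [331, 135, 354, 167])]
pepper_mill side [(0.92, [262, 177, 297, 259]), (0.87, [360, 177, 391, 254]), (0.86, [207, 169, 249, 247])]
pepper_mill top [(0.86, [284, 249, 310, 284]), (0.81, [319, 214, 340, 248]), (0.59, [360, 150, 387, 182])]
red_lid_jar side [(0.7, [268, 137, 295, 179])]
red_lid_jar top [(0.69, [222, 168, 252, 204])]
red_lid_pot side [(0.61, [322, 256, 359, 299])]
red_lid_pot top [(0.63, [378, 201, 405, 233])]
[-0.19632042  0.05075358 -0.19387402]
```

Run:
```python
from h import *
import cv2
o=[]
for n,u,v in(("side",340,170),("top",340,130)):
    im=np.mean([optics.get_image(n)[v:v+90,u:u+60,::-1].astype(float) for _ in range(4)],0)
    im=np.clip(im*1.6,0,255).astype(np.uint8)
    b=cv2.resize(im,(400,600),interpolation=cv2.INTER_CUBIC)
    def dr(P,c):
        q=((proj(n,P)-[u,v]+.5)*600/90).astype(int); cv2.polylines(b,[q],True,c,1)
    for z,R in((0,.029),(.13,.025),(.157,.005)): dr(prof([(z,R)])+[.449,-.4625,.011],(255,255,0))
    dr(prof([(.024,.0405)])+[.449,-.4615,0],(255,0,255)); o.append(b)
cv2.imwrite("pics/z.png",np.hstack(o))
```

```text
(no output)
```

View pics/z.png

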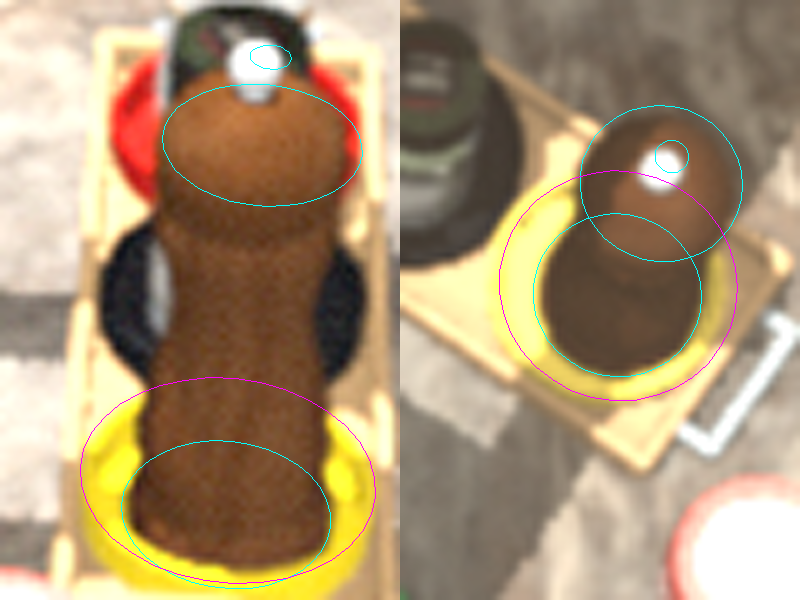

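```bash
python3 -c "
from rig import order
print(order.hand_in())"
```

```text
the job is handed in; nothing more can be done
None
```

I placed all three seasonings in their matching cups and handed the job in at about 21 s of the 96 s. No verdict came back; in the last pictures all three stand in their cups (the mill leans roughly 0.04 rad, limit 0.1), and the red-lidded jar and pot look unmoved.

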